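# Empty tasting jar into the lever bin

### The arm

A 6-joint arm with a two-finger parallel gripper is mounted at the origin on the work surface. World frame = base frame: x ahead of the robot, y to its left, z up, the work surface at z = 0. Lengths are in m, angles in rad, forces in N, time in s.
With the tool pointing down it reaches from about 0.325 to 1 m from the base axis. Payload 5.1 kg.
Tool frame: the origin (TCP) lies between the finger pads; the fingertips stand 19 mm ahead of it and the grasp point (between the pads) is the TCP; z points along the fingers, y is the line along which they close (so a half turn about z gives the same grasp; the last joint's range is limited). The gripper opens to 85 mm and grips with 20 to 120 N. Pads are 22 mm wide; open, the fingers measure 114 mm over their backs; the gripper's body (76 mm by 85 mm) begins 54 mm behind the grasp point. The pads swing forward as they close: fully open they stand 13 mm farther back than shut.
Start: joints at [-1.206, 0.124, 1.65, -0, 1.367, -0.083], TCP at [0.281, -0.586, 0.25] pointing down, gripper open.
Joint ranges: [-2.61, 2.61], [-1.02, 2.33], [0.03, 2.71], [-1.35, 4.49], [0.32, 2.68], [-2.91, 2.91]. Speed limits (rad/s): [2.57, 2.57, 3.14, 3.14, 3.14, 3.14].

### API

Orientations are given as [roll, pitch, yaw] about the fixed x, y, z axes, in that order (R = Rz(yaw) Ry(pitch) Rx(roll)).
In Python, from station import state, read_camera, camera_model, finish_job, regions_of gives the robot as it stands.
- The arm moves only by the shell command python3 -m creep 'ROWS'. ROWS is JSON, one flat list of numbers, 5 for each row, row after row: the shift along the world's x, y, z in mm, then the turn about the world's z in rad, then the opening, from 0 (shut) to 1 (fully open). A call has exactly 5 rows; each row shifts and turns the commanded pose from where the row before left it; what a row does not reach is not made up. A row lasts 1/12 s, in which the tool goes at most 41.7 mm and 7.16 degrees, less where a joint would pass 70% of its speed; a pose out of reach is approached as far as the arm can. A call with a gripper value outside its range is refused whole. The fingers move at their own pace and stop on an object; the grip force is fixed at half the most. Time passes only in rows, so rows that do not move let the fingers close, or fill a call up. It gives the time, the measured TCP pose, the force, the opening and the grip force at its end, in the units of the state.
- state(): the state, without advancing time (a new reading comes with each control period).
- read_camera(name): name is "scene" or "top"; returns (picture, depth): 384x512x3 uint8, red, green, blue; 384x512 float32, m along the optical axis (not along the pixel's ray), 0 where there is no reading.
- camera_model(name): a dict with "intrinsics" (3x3 intrinsics, pixels), "k1" (the pictures are not rectified: a ray, as slopes to the right and down, at radius r is drawn at 1 + k1 r^2 times it, then the intrinsics apply), "view" (4x4, takes a point from world to camera coordinates). Camera axes: x right, y down, z forward; pixel columns grow to the right and rows downward; lengths in m; the calibration is good to about 2 mm. A picture is of the moment at which its call begins. camera_model takes no time and is no camera call.
- finish_job(): hands the job in; it is judged then, once.
Trained networks look in the newest picture that a camera, given by its name, has taken for a name from the list of things; names that differ only in an ending like _2 or _b are one class to them, and where a whole thing is asked for, a point or a joint stands for the part that bears it (a point fixed in the world has none). Each returns a list of dicts, best first, with "confidence" (0 to 1); they miss things now and then, are a little off and sometimes report something else, mostly with a low value. They report only what shows in the picture. A call takes as long as a camera call. They do not tell look-alikes from the thing itself.
- regions_of(camera, query): "region" (384x512 bool, what is visible of it) and "xy" ([column, row] in pixels, amid what is visible of it).
The state is a dict: "time": time; "joint_positions": joint angles; "qvel": joint speeds; "effort": joint torques, N m; "ee_pos": TCP position; "ee_rot": TCP orientation; "ft_force": force on the tool from outside, world axes, zero at the start; "torque": the same for the moment, N m; "width": opening from 0.0 (shut) to 1.0 (fully open); "gripper_force": force on a finger pad.
Only numpy, scipy, OpenCV 4.12 (cv2) and the standard library are available. Lean on these libraries where they do the work, as an engineer would, in place of code of your own. Each camera call takes 0.05 s, during which the arm holds its last target. There are 200 camera calls.

### The job

The blue-capped tasting jar is empty: lay it across the loading rails of the black bin so that, let go, it rolls down and waits against the closed lid. Then press the bin's yellow lever all the way down and hold the lid raised until the jar has rolled inside, and ease the lever back up so that the lid closes without slamming. Work the lid by the lever only, never touching the lid itself, and leave the other jars and the bottle where they are.

Things in the scene. Friction and masses are not known exactly. Their poses are not given: they have to be found in the camera images.
- bin: Black counter-top bin, fixed. Origin on the counter under the middle of its front face; own +x points from that face back into the bin, y across, z up. Box: x 0 to 170, y -70 to 70, rim at z 190 mm, walls 5, inner floor at z 5. Steel loading rails and a yellow lever stick out of its front (towards -x), a wooden-topped hood lid covers it.
- lid: Hood lid, wooden top and front. Closed it stands on the rim from bin x 0 to 170, top at z 244 mm. Origin on its hinge, at bin x 170, z 190; own axes lie along the bin's when closed. The lever lifts it: it turns 1.9 times the lever's angle, to 0.8 rad fully raised, and falls shut by its weight and a spring.
- rails_drop (a point): Point on top of the loading rails, at bin x -78, y 0, z 213 mm, where a jar can be set down with room for fingers before and behind; the jar's centre is then 26 mm above it. Rails: two 8 mm rods at bin y +-14, x 0 to -125, sloping 12 degrees down towards the lid. Guard rods at y +-46.5 leave 85 mm between them, tops 14 mm above the rails.
- rails_foot (a point): Point at the foot of the rails, on top of them, at bin x 0, y 0, z 196 mm. A jar laid across the rails between the guards, its length along the bin's y, rolls down by itself and stops against the closed lid with its centre about 29 mm before (bin -x) and 33 mm above this point.
- lever_pad (a point): Centre of the top of the yellow lever pad (40 mm along bin x, 44 across, 8 thick); it moves with the lever. Up: bin x -117, z 82 mm; fully pressed it is 46 mm lower, nearly straight down. The rails 125 mm above it block a gripper from straight above: come from in front of the bin, leaning about 40 degrees, tips pointing down and to the bin's +x.
- lever (a joint): Lever angle in rad: 0 up (pad inclined 0.2 rad, outer end high), 0.42 fully down at its stop (inclined 0.22 the other way). Pivot at bin x -8, z 55 mm. 4 to 8 N on the pad moves and holds it. It does not latch: let go at once, it flies up and the lid slams.
- empty_jar: The empty clear tasting jar with a blue cap, a cylinder of 50 mm diameter and 70 mm length, about 90 g, lying on its side on one of the two wooden rests. Origin at its centre, own x along its length towards the cap. On the rest its centre is 36 mm above the counter.
- full_jar: A full (orange) jar with a white cap, same size, lying on the other wooden rest; leave it alone. Origin at its centre, own x along its length.
- rest_a: Wooden rest, fixed: board 60 x 80 x 8 mm with two 8 mm rods along its own x at y +-16 (top at 16 mm) that cradle a jar. Origin under its centre.
- rest_b: Second wooden rest, the same as the first.
- pickle_jar: Standing green jar, 64 mm diameter, 90 mm high; leave it alone. Origin under its centre.
- sauce_bottle: Standing amber bottle with a red cap, 54 mm diameter, 160 mm high; leave it alone. Origin under its centre.
There are look-alikes about, which are no part of the job. Leave any pink, purple or turquoise look-alike of the empty_jar alone.

How it is judged:
By the outcome, as a careful person would: the job done as asked, in the order asked, and still so for the second after the job is handed in, with the robot touching nothing.
It also fails if it takes over 56 s, if anything falls off the work surface, if the arm or the gripper's body presses on something with over 40 N, if the wrist force passes 120 N, or if a joint passes its speed limit or range.

## Working session

There is one attempt and no reset: what is moved stays moved. The work goes in short steps, Python scripts to look and compute and a shell command to move; the robot and the scene stay as the last step left them, time stands still between calls to the robot, and variables do not carry over. Pictures are saved under pics/ and viewed, at most 10 in all, crops included, and the job is handed in when it is done.

```bash
mkdir -p pics; ls
cat > h.py <<'E'
import numpy as np,cv2
from station import *
def world(cam,depth,mask):
    m=camera_model(cam);K=np.array(m["intrinsics"]);V=np.array(m["view"]);k=m["k1"]
    v,u=np.nonzero(mask&(depth>0));d=depth[v,u]
    p=cv2.undistortPoints(np.stack([u,v],1).astype(float)[:,None],K,np.array([k,0,0,0.]))[:,0]
    P=np.c_[p[:,0]*d,p[:,1]*d,d]
    R=V[:3,:3];t=V[:3,3]
    return (P-t)@R,(v,u)
def save(n,im): cv2.imwrite("pics/"+n,im[:,:,::-1])
E
python3 - <<'E'
from h import *
s=state();print(s)
for c in("top","scene"):
    im,d=read_camera(c);save(c+"0.png",im);np.savez(c+"0.npz",im=im,d=d)
    for q in("empty_jar","full_jar","bin","lid","lever_pad","rest_a","pickle_jar","sauce_bottle"):
        for r in regions_of(c,q)[:5]:
            P,_=world(c,d,r["region"])
            if len(P)<5: continue
            print(c,q,round(r["confidence"],2),np.round(r["xy"]),len(P),np.round(np.median(P,0),3),np.round(np.percentile(P,2,0),3),np.round(np.percentile(P,98,0),3))
E
```

```text
pics
{'time': 0.0, 'joint_positions': array([-1.20560563e+00,  1.24524070e-01,  1.65166523e+00,  3.51879050e-05,
        1.36752379e+00, -8.25506284e-02]), 'qvel': array([-0.00115169,  0.00066961,  0.00020109,  0.00036988,  0.00081209,
       -0.00067127]), 'effort': array([ 1.17083837e-03, -4.23608243e+01, -3.65452373e+01,  1.15908160e-04,
        6.87802341e-03, -1.00807392e-05]), 'ee_pos': array([ 0.28121042, -0.58538588,  0.2490459 ]), 'ee_rot': array([-3.13948228e+00, -2.09175365e-04,  4.47733964e-01]), 'ft_force': array([-0.35909858,  0.04159642,  0.27231725]), 'torque': array([ 0.00687136,  0.05056088, -0.08152895]), 'gripper_force': 0.0, 'width': 0.9981104781771147}
top empty_jar 0.97 [215. 216.] 369 [0.45  0.135 0.046] [0.423 0.104 0.026] [0.477 0.171 0.053]
top empty_jar 0.72 [335. 186.] 5523 [ 0.527 -0.202  0.242] [ 0.435 -0.318 -0.002] [ 0.613 -0.028  0.248]
top empty_jar 0.62 [153. 260.] 333 [0.324 0.328 0.046] [0.29  0.304 0.031] [0.357 0.354 0.054]
top empty_jar 0.6 [174. 223.] 379 [0.439 0.263 0.056] [0.409 0.238 0.037] [0.474 0.293 0.066]
top empty_jar 0.41 [350. 190
[... 1650 characters left out ...]
in 0.74 [194. 188.] 4543 [ 0.561 -0.199  0.217] [ 0.43  -0.321  0.   ] [ 0.606 -0.031  0.249]
scene bin 0.7 [238. 214.] 197 [ 0.563 -0.044  0.079] [ 0.504 -0.121 -0.002] [ 0.593 -0.013  0.09 ]
scene lid 0.85 [189. 173.] 2395 [ 0.533 -0.22   0.243] [ 0.44  -0.317  0.193] [ 0.605 -0.132  0.251]
scene lever_pad 0.58 [236. 213.] 182 [ 0.563 -0.045  0.079] [ 0.544 -0.123  0.06 ] [ 0.592 -0.015  0.09 ]
scene rest_a 0.53 [337. 248.] 108 [0.598 0.319 0.009] [0.565 0.255 0.001] [0.625 0.339 0.034]
scene pickle_jar 0.86 [298. 280.] 420 [0.774 0.202 0.085] [0.735 0.174 0.007] [0.791 0.23  0.095]
scene sauce_bottle 0.64 [183. 140.] 184 [ 0.311 -0.317  0.112] [ 0.195 -0.381 -0.002] [ 0.324 -0.296  0.162]
```

Run:
```python
from h import *
a=np.load("top0.npz")["im"];b=np.load("scene0.npz")["im"]
save("t.png",cv2.resize(a[90:300,100:400],(800,560),interpolation=cv2.INTER_CUBIC))
save("s.png",cv2.resize(b[110:310,120:400],(800,571),interpolation=cv2.INTER_CUBIC))
```

```text
(no output)
```

View pics/t.png

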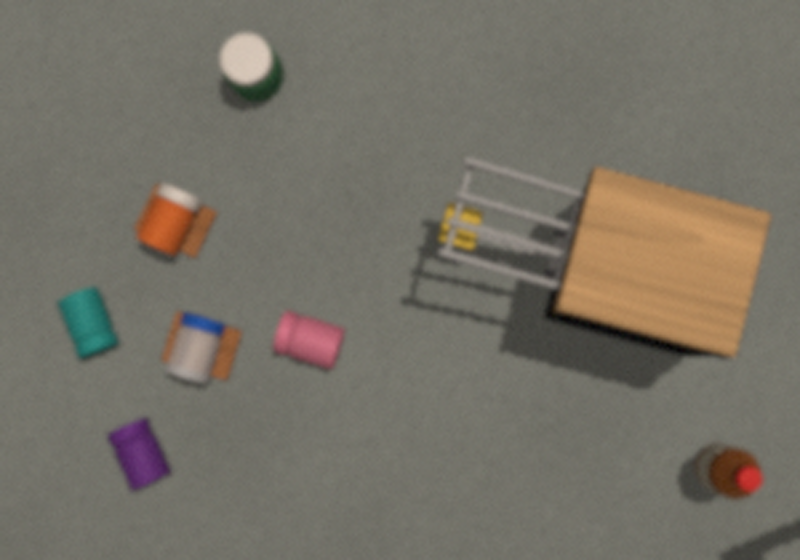

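View pics/s.png

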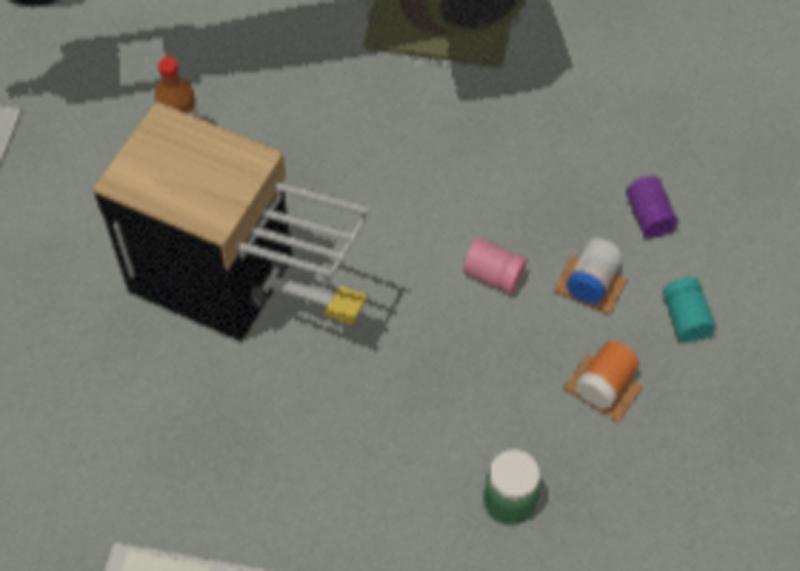

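Candidates in the top picture are the clear blue-capped jar (174,223), pink (215,216), purple (153,260), turquoise (133,211) and orange (160,172). The job's jar is the one at (174,223): clear body, blue cap, on a wooden rest. The bin's front with rails and lever faces world +y.

Run:
```python
from h import *
from scipy.spatial import cKDTree
for c in("top","scene"):
    z=np.load(c+"0.npz");im,d=z["im"],z["d"]
    P,(v,u)=world(c,d,np.ones(d.shape,bool)); C=im[v,u].astype(int)
    def fit(n,m):
        r=cv2.minAreaRect((P[m][:,:2]*1000).astype(np.float32));Q=P[m];print(c,n,m.sum(),np.round(r[0]),np.round(r[1]),round(r[2],1),np.round(Q.mean(0),3),[[int(i) for i in a] for a in cv2.boxPoints(r)]); 
    fit("lid",(P[:,2]>.236)&(P[:,2]<.256)&(P[:,1]<-.11)&(P[:,0]>.40)&(P[:,0]<.65)&(P[:,1]>-.4))
    j=(abs(P[:,0]-.44)<.06)&(abs(P[:,1]-.265)<.05)
    for lo in(.03,.045):
        m=j&(P[:,2]>lo);fit("jar%.3f"%lo,m)
    Q=P[m][:,:2]; w,e=np.linalg.eigh(np.cov(Q.T));print("pca",np.degrees(np.arctan2(*e[::-1,1])))
    b=j&(C[:,2]>C[:,0]+60);fit("cap",b)
    fit("pad",(C[:,0]>C[:,2]+70)&(C[:,1]>C[:,2]+50)&(abs(P[:,0]-.565)<.06)&(abs(P[:,1]+.04)<.06)&(P[:,2]>.06))
    m=(P[:,2]>.185)&(P[:,2]<.26)&(P[:,1]>-.125)&(P[:,1]<.05)&(P[:,0]>.45)&(P[:,0]<.68);fit("rails",m);
im=np.load("top0.npz")["im"];save("jar.png",cv2.resize(im[200:248,145:205],(600,480),interpolation=cv2.INTER_CUBIC))
```

```text
top lid 3907 [ 518. -228.] [179. 146.] 74.3 [ 0.517 -0.227  0.243] [[423, -294], [564, -333], [612, -162], [471, -122]]
top jar0.030 396 [443. 266.] [49. 70.] 73.1 [0.442 0.263 0.055] [[401, 252], [469, 232], [483, 279], [416, 299]]
top jar0.045 355 [442. 266.] [47. 70.] 73.1 [0.442 0.265 0.056] [[402, 253], [469, 233], [482, 278], [415, 298]]
pca 162.9389411706975
top cap 53 [469. 255.] [39. 11.] 75.1 [0.469 0.254 0.058] [[458, 237], [469, 234], [479, 271], [468, 274]]
top pad 101 [570. -33.] [37. 40.] 76.9 [ 0.569 -0.035  0.083] [[546, -46], [585, -55], [593, -19], [554, -10]]
top rails 558 [547. -80.] [126. 123.] 74.9 [ 0.558 -0.069  0.218] [[471, -124], [590, -156], [623, -35], [504, -3]]
scene lid 1902 [ 518. -226.] [181. 150.] 74.0 [ 0.521 -0.225  0.244] [[421, -291], [565, -333], [615, -159], [471, -118]]
scene jar0.030 271 [443. 266.] [49. 75.] 73.6 [0.448 0.266 0.053] [[400, 253], [472, 232], [486, 279], [414, 300]]
scene jar0.045 222 [443. 266.] [48. 74.] 74.7 [0.445 0.266 0.056] [[401, 252], [472, 233], [485, 279], [413, 298]]
pca 161.00696129927408
scene cap 90 [471. 259.] [43. 16.] 71.9 [0.474 0.258 0.044] [[456, 241], [471, 236], [485, 277], [469, 282]]
scene pad 103 [574. -33.] [38. 43.] 77.6 [ 0.574 -0.032  0.082] [[548, -46], [590, -55], [598, -19], [556, -10]]
scene rails 337 [546. -80.] [127. 126.] 74.2 [ 0.556 -0.069  0.218] [[467, -123], [589, -158], [624, -36], [502, -1]]
```

View pics/jar.png

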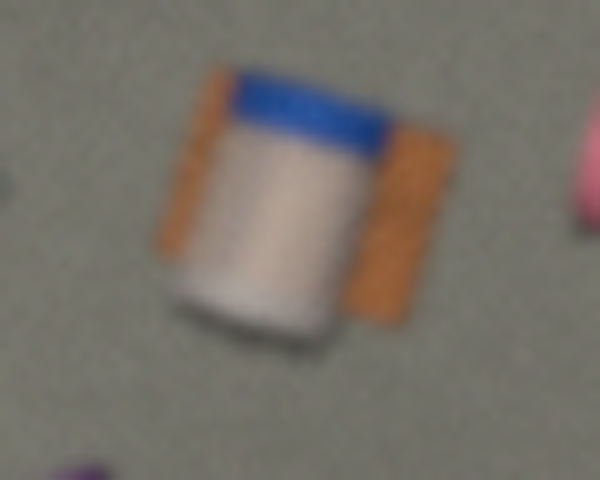

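The crop shows a clear jar with a blue cap (top-picture pixel about 176,206), cradled on its wooden rest. It lies at about (443, 266) mm with its axis at −0.29 rad. The bin's front is at (541, −145) mm with yaw −1.845, and the predicted pad position matches the measured one. I'm moving now.

```bash
python3 -m creep '[3,30,25,-0.037,1, 3,30,25,-0.037,1, 3,30,25,-0.037,1, 3,30,25,-0.037,1, 3,30,25,-0.037,1]'
python3 -m creep '[5,40,0,-0.037,1, 5,40,0,-0.037,1, 5,40,0,-0.037,1, 5,40,0,-0.037,1, 5,40,0,-0.037,1]'
python3 -m creep '[5,40,0,-0.037,1, 5,40,0,-0.037,1, 5,40,0,-0.037,1, 5,40,0,-0.037,1, 5,40,0,-0.037,1]'
python3 -m creep '[5,40,0,-0.037,1, 5,40,0,-0.037,1, 5,40,0,-0.037,1, 5,40,0,-0.037,1, 5,40,0,-0.037,1]'
python3 -m creep '[14,20,-30,0,1, 14,20,-30,0,1, 14,20,-30,0,1, 14,20,-30,0,1, 15,20,-30,0,1]'
```

```text
time: 1.32
ee_pos: [0.2963, -0.4344, 0.3764]
ee_rot: [-3.142, -0.0, 0.261]
ft_force: [1.0, 0.3, 0.8]
width: 1.001
gripper_force: 0.0
time: 1.73
ee_pos: [0.3211, -0.2342, 0.3755]
ee_rot: [3.141, -0.001, 0.075]
ft_force: [0.9, 0.3, 0.3]
width: 1.001
gripper_force: 0.0
time: 2.15
ee_pos: [0.3459, -0.0341, 0.3757]
ee_rot: [3.141, -0.002, -0.11]
ft_force: [1.9, -0.5, 0.2]
width: 0.998
gripper_force: 0.0
time: 2.57
ee_pos: [0.3709, 0.1663, 0.3758]
ee_rot: [-3.141, -0.002, -0.293]
ft_force: [1.0, 0.2, -0.2]
width: 0.995
gripper_force: 0.0
time: 2.98
ee_pos: [0.4426, 0.2654, 0.2242]
ee_rot: [-3.141, -0.001, -0.291]
ft_force: [0.2, -0.5, 0.5]
width: 1.001
gripper_force: 0.0
```

```bash
python3 -m creep '[0,0,-38,0,1, 0,0,-38,0,1, 0,0,-30,0,1, 0,0,-20,0,1, 0,0,-14,0,1]'
python3 -m creep '[0,0,-14,0,1, 0,0,-14,0,1, 0,0,-14,0,1, 0,0,0,0,1, 0,0,0,0,0.5]'
python3 -m creep '[0,0,0,0,0.4, 0,0,0,0,0.4, 0,0,0,0,0.4, 0,0,0,0,0.4, 0,0,0,0,0.4]'
python3 -m creep '[0,0,0,0,0.4, 0,0,0,0,0.4, 0,0,0,0,0.4, 0,0,0,0,0.4, 0,0,0,0,0.4]'
```

```text
time: 3.4
ee_pos: [0.4407, 0.2634, 0.0821]
ee_rot: [3.139, 0.003, -0.292]
ft_force: [-0.9, 0.5, 0.4]
width: 1.004
gripper_force: 0.0
time: 3.82
ee_pos: [0.4419, 0.2638, 0.0428]
ee_rot: [3.14, 0.001, -0.292]
ft_force: [0.3, 0.2, 0.7]
width: 0.884
gripper_force: 0.0
time: 4.23
ee_pos: [0.4443, 0.2656, 0.0457]
ee_rot: [-3.137, -0.004, -0.292]
ft_force: [1.2, 3.4, 6.2]
width: 0.563
gripper_force: 62.6
time: 4.65
ee_pos: [0.4444, 0.2656, 0.0457]
ee_rot: [-3.137, -0.004, -0.292]
ft_force: [0.3, 3.4, 6.2]
width: 0.565
gripper_force: 62.6
```

```bash
python3 -m creep '[0,0,15,0,0.4, 0,0,30,0,0.4, 0,0,40,0,0.4, 0,0,40,0,0.4, 0,0,40,0,0.4]'
python3 -m creep '[0,0,40,0,0.4, 0,0,40,0,0.4, 0,0,30,0,0.4, 5,-15,10,0.018,0.4, 10,-26,0,0,0.4]'
python3 - <<'E'
from h import *
s=state();T=s["ee_pos"];print(T)
for c in("scene","top"):
    im,d=read_camera(c);V=camera_model(c)
    P,(v,u)=world(c,d,np.ones(d.shape,bool)); C=im[v,u].astype(int)
    b=(np.linalg.norm(P-T,axis=1)<.07)&(C[:,2]>C[:,0]+50);print(c,b.sum(),P[b].mean(0)-T,P[b].max(0)-T,P[b].min(0)-T,u[b].mean(),v[b].mean())
    if c=="scene":
        a,e=int(u[b].mean()),int(v[b].mean());save("held.png",cv2.resize(im[e-40:e+40,a-50:a+50],(750,600),interpolation=cv2.INTER_CUBIC))
E
```

```text
time: 5.07
ee_pos: [0.4414, 0.2632, 0.2093]
ee_rot: [3.139, 0.001, -0.292]
ft_force: [0.9, 0.6, -1.1]
width: 0.561
gripper_force: 62.1
time: 5.48
ee_pos: [0.458, 0.2241, 0.3332]
ee_rot: [-3.138, -0.006, -0.27]
ft_force: [-0.3, 0.1, -1.5]
width: 0.561
gripper_force: 62.1
[0.4579552  0.22409634 0.33321494]
scene 136 [ 0.03008444 -0.00414235 -0.00112245] [0.03888835 0.01747231 0.02059163] [ 0.01677772 -0.02558408 -0.02919318] 322.3897058823529 165.80882352941177
top 47 [ 0.023749   -0.02764391  0.00529275] [ 0.03121545 -0.01788693  0.01272149] [ 0.0171004  -0.03648659 -0.00816669] 176.4468085106383 201.19148936170214
```

View pics/held.png

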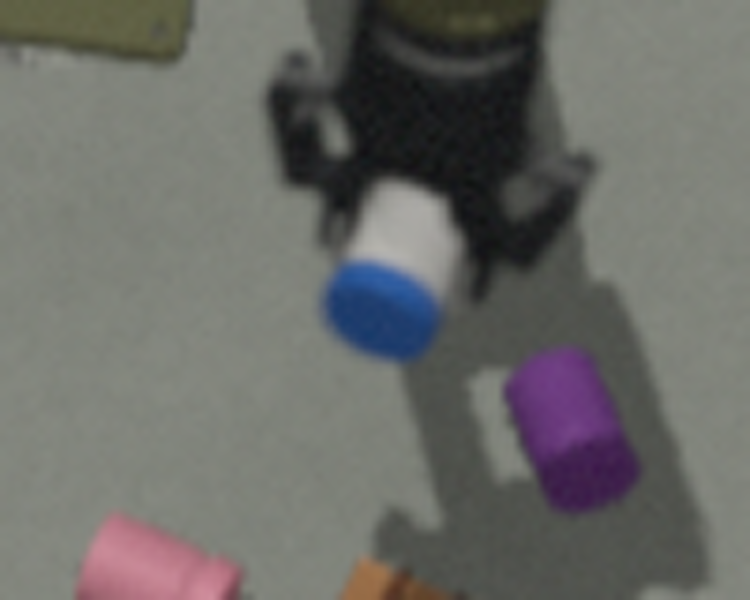

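The picture shows the jar held level between the fingers, cap towards +x, with its centre about 4 mm below the TCP. Next I carry it to the rails.

```bash
python3 -m creep '[10,-25,0,0,0.4, 13,-37,0,0,0.4, 13,-37,0,0,0.4, 13,-37,0,0,0.4, 13,-37,0,0,0.4]'
python3 -m creep '[13,-37,0,0,0.4, 13,-37,0,0,0.4, 10,-28,0,0,0.4, 6,-16,0,0,0.4, 0,-3,0,0,0.4]'
python3 -m creep '[0,0,-15,0,0.4, 0,0,-20,0,0.4, 0,0,-20,0,0.4, 0,0,-10,0,0.4, 0,0,-5,0,0.4]'
python3 - <<'E'
from h import *
s=state();T=s["ee_pos"];print(T,s["ee_rot"])
ax=np.array([.963,-.27,0]);bx=np.array([-.27,-.963,0]);O=np.array([.541,-.145,0])
for c in("scene","top"):
    im,d=read_camera(c)
    P,(v,u)=world(c,d,np.ones(d.shape,bool)); C=im[v,u].astype(int)
    b=(np.linalg.norm(P-T,axis=1)<.07)&(C[:,2]>C[:,0]+50);Q=P[b]-O;Q=np.c_[Q@bx,Q@ax,P[b][:,2]]
    print(c,b.sum(),Q.mean(0),np.percentile(Q,3,0),np.percentile(Q,97,0),u[b].mean(),v[b].mean())
    if c=="scene": save("place.png",cv2.resize(im[130:230,170:290],(720,600),interpolation=cv2.INTER_CUBIC))
Q=T-O;print("tcp in bin",Q@bx,Q@ax,T[2])
E
```

```text
time: 6.0
ee_pos: [0.5189, 0.0487, 0.3273]
ee_rot: [3.141, 0.002, -0.274]
ft_force: [1.6, 0.6, -0.8]
width: 0.566
gripper_force: 62.2
time: 6.42
ee_pos: [0.5614, -0.0735, 0.3267]
ee_rot: [3.14, 0.003, -0.278]
ft_force: [-1.1, 0.4, -0.6]
width: 0.56
gripper_force: 62.2
time: 6.83
ee_pos: [0.5599, -0.0698, 0.2554]
ee_rot: [3.141, 0.005, -0.273]
ft_force: [-0.5, -0.4, -0.3]
width: 0.563
gripper_force: 62.2
[ 0.55989487 -0.06978211  0.25535967] [ 3.14140993  0.00503607 -0.27337175]
scene 119 [-0.07956046  0.02841022  0.25334603] [-0.10027574  0.02024116  0.22566309] [-0.05649622  0.03322676  0.27335459] 224.5546218487395 192.2689075630252<stdin>:8: RuntimeWarning: Mean of empty slice.
  ret = um.true_divide(
Traceback (most recent call last):
IndexError: index -1 is out of bounds for axis 0 with size 0
```

View pics/place.png

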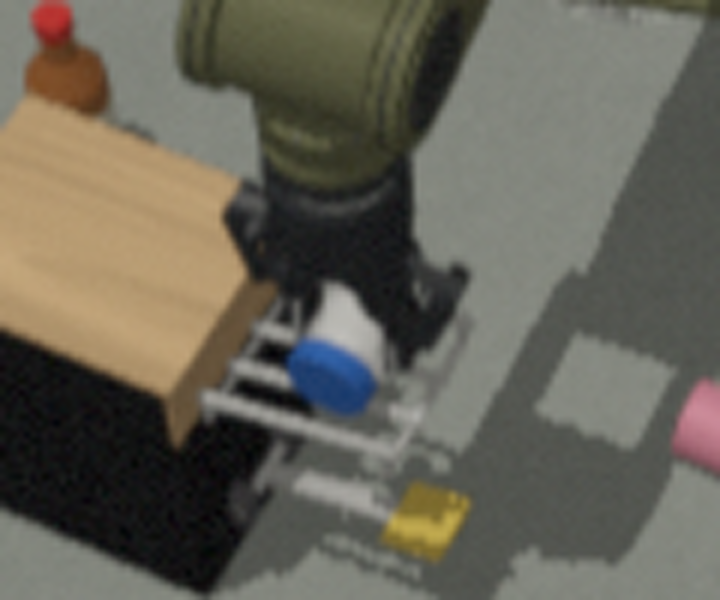

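The picture shows the jar over the rails between the guards, cap at full-image pixel (225,192), centred across to within 2 mm. Next I lower it until it touches.

```bash
python3 -m creep '[0,0,-4,0,0.4, 0,0,-3,0,0.4, 0,0,-2,0,0.4, 0,0,-1,0,0.4, 0,0,0,0,0.4]'
```

```text
time: 7.35
ee_pos: [0.5616, -0.0709, 0.2486]
ee_rot: [-3.141, -0.001, -0.274]
ft_force: [-0.5, 1.0, -1.9]
width: 0.565
gripper_force: 62.2
```

```bash
python3 -m creep '[0,0,-1,0,0.4, 0,0,-1,0,0.4, 0,0,-1,0,0.4, 0,0,0,0,0.4, 0,0,0,0,0.4]'
```

```text
time: 7.77
ee_pos: [0.5618, -0.071, 0.2482]
ee_rot: [-3.141, -0.002, -0.274]
ft_force: [-4.1, 1.5, 9.1]
width: 0.558
gripper_force: 63.3
```

Contact at z 0.248. I back off 1 mm and release.

```bash
python3 -m creep '[0,0,1,0,0.4, 0,0,0.5,0,0.6, 0,0,0,0,0.65, 0,0,0,0,0.7, 0,0,0,0,0.8]'
python3 -m creep '[0,0,0,0,1, 0,0,0,0,1, 0,0,0,0,1, 0,0,0,0,1, 0,0,0,0,1]'
python3 -m creep '[0,0,8,0,1, 0,0,15,0,1, 0,0,25,0,1, 0,0,35,0,1, 0,0,40,0,1]'
python3 - <<'E'
from h import *
s=state();T=s["ee_pos"];print(T)
ax=np.array([.963,-.27,0]);bx=np.array([-.27,-.963,0]);O=np.array([.541,-.145,0])
for c in("scene","top"):
    im,d=read_camera(c)
    P,(v,u)=world(c,d,np.ones(d.shape,bool)); C=im[v,u].astype(int)
    Q=P-O;Q=np.c_[Q@bx,Q@ax,P[:,2]]
    b=(abs(Q[:,0]+.05)<.12)&(abs(Q[:,1])<.08)&(C[:,2]>C[:,0]+50)
    if b.any():print(c,b.sum(),Q[b].mean(0),np.percentile(Q[b],3,0),np.percentile(Q[b],97,0))
    # gripper profile along closing axis vs height relative to TCP
    G=P-T;g=np.c_[G@bx,G@ax,G[:,2]]
    n=(abs(g[:,1])<.06)&(abs(g[:,0])<.12)&(g[:,2]>-.025)&(g[:,2]<.3)
    for lo in np.arange(-.02,.30,.02):
        k=n&(g[:,2]>=lo)&(g[:,2]<lo+.02)
        if k.sum()>3:print(round(lo,2),k.sum(),np.round(np.percentile(g[k],[1,99],axis=0)[:,:2]*1000).tolist())
    if c=="scene": save("rel.png",cv2.resize(im[110:230,160:300],(700,600),interpolation=cv2.INTER_CUBIC))
E
```

```text
time: 8.18
ee_pos: [0.5613, -0.0709, 0.2463]
ee_rot: [3.142, 0.001, -0.274]
ft_force: [-0.4, -0.2, 0.0]
width: 0.797
gripper_force: 0.6
time: 8.6
ee_pos: [0.5614, -0.0709, 0.2468]
ee_rot: [-3.142, 0.0, -0.274]
ft_force: [-0.2, -0.9, -0.6]
width: 0.999
gripper_force: 0.0
time: 9.02
ee_pos: [0.5605, -0.0707, 0.3695]
ee_rot: [3.141, 0.004, -0.274]
ft_force: [1.0, -0.1, 0.2]
width: 1.0
gripper_force: 0.0
[ 0.56049707 -0.07068738  0.36953598]
scene 118 [-0.0304305   0.02955996  0.23378287] [-0.05133626  0.02155727  0.20719961] [-0.00785178  0.03543537  0.25343565]
-0.02 6 [[-41.0, -10.0], [46.0, 8.0]]
0.0 47 [[-57.0, -13.0], [55.0, 11.0]]
0.02 38 [[-66.0, -10.0], [62.0, 13.0]]
0.04 160 [[-74.0, -12.0], [73.0, 16.0]]
0.06 128 [[-72.0, -9.0], [69.0, 19.0]]
0.08 194 [[-70.0, -13.0], [69.0, 20.0]]
0.1 73 [[-63.0, -7.0], [63.0, 37.0]]
0.12 111 [[-38.0, -7.0], [25.0, 38.0]]
0.14 172 [[-38.0, -16.0], [29.0, 39.0]]
0.16 83 [[-37.0, -6.0], [24.0, 38.0]]
0.18 118 [[-36.0, 4.0], [28.0, 37.0]]
0.2 135 [[-56.0, -29.0], [26.0, 37.0]]
0.22 96 [[-60.0, -60.0], [46.0, 42.0]]
0.24 243 [[-61.0, -59.0], [50.0, 48.0]]
0.26 435 [[-61.0, -58.0], [52.0, 47.0]]
0.28 1025 [[-59.0, -57.0], [55.0, 36.0]]
0.04 10 [[-74.0, -11.0], [53.0, 5.0]]
0.06 17 [[-73.0, -15.0], [41.0, 12.0]]
0.08 9 [[-71.0, -9.0], [-69.0, 12.0]]
0.1 4 [[-68.0, -10.0], [-66.0, -3.0]]
0.12 20 [[-25.0, -36.0], [26.0, -25.0]]
0.14 28 [[-25.0, -36.0], [28.0, -24.0]]
0.16 42 [[-23.0, -36.0], [26.0, -25.0]]
0.18 26 [[-19.0, -36.0], [21.0, -29.0]]
0.2 13 [[-15.0, -37.0], [12.0, -32.0]]
0.22 39 [[-41.0, -58.0], [44.0, 12.0]]
0.24 30 [[-42.0, -60.0], [44.0, 31.0]]
0.26 151 [[-55.0, -59.0], [44.0, 40.0]]
0.28 937 [[-58.0, -50.0], [57.0, 40.0]]
```

View pics/rel.png

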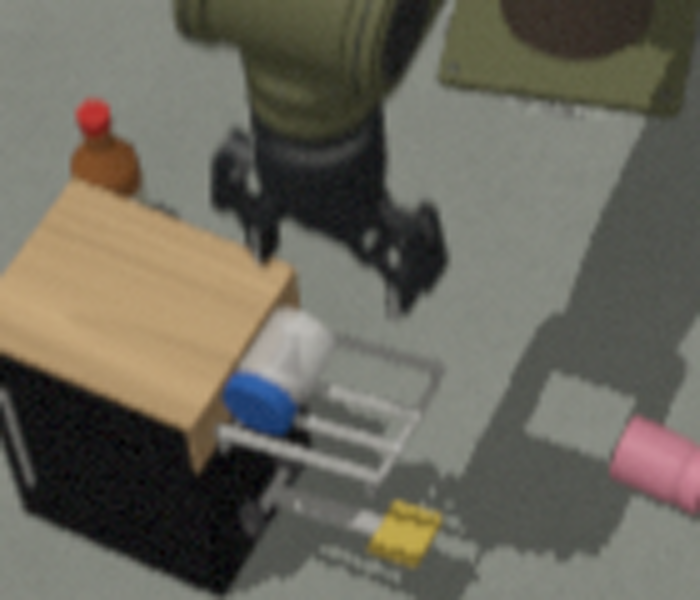

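The jar now waits against the lid: cap at picture (262,403), bin x −30, z 230. The moves can't tilt the tool, so I plan to press with the tip of the open front finger, keeping the gripper body outside the rail ends. I'm measuring the gripper profile and the rail ends for clearance.

Run:
```python
from h import *
s=state();T=s["ee_pos"]
ax=np.array([.963,-.27,0]);bx=np.array([-.27,-.963,0]);O=np.array([.541,-.145,0])
im,d=read_camera("scene")
P,(v,u)=world("scene",d,np.ones(d.shape,bool));C=im[v,u].astype(int)
G=P-T;g=np.c_[G@bx,G@ax,G[:,2]]*1000
for sgn in(1,-1):
    x=g[:,0]*sgn
    n=(abs(g[:,1])<30)&(x>36)&(x<90)&(abs(g[:,2]-55)<85)
    print("side",sgn)
    for lo in range(36,80,4):
        k=n&(x>=lo)&(x<lo+4)
        if k.sum()>2: print(lo,k.sum(),"z",np.percentile(g[k,2],[2,98]).round(),"y",np.percentile(g[k,1],[2,98]).round())
Q=P-O;q=np.c_[Q@bx,Q@ax,P[:,2]]*1000
print("rails end")
n=(abs(q[:,1])<60)&(q[:,0]<-95)&(q[:,0]>-150)&(q[:,2]>180)&(q[:,2]<260)
for lo in range(-140,-95,5):
    k=n&(q[:,0]>=lo)&(q[:,0]<lo+5)
    if k.sum():print(lo,k.sum(),"z",np.percentile(q[k,2],[0,20,50,80,100]).round(),"y",np.percentile(q[k,1],[0,50,100]).round())
y=(C[:,0]>C[:,2]+70)&(C[:,1]>C[:,2]+50)&(abs(q[:,0]+117)<40)&(abs(q[:,1])<40)
print("pad",np.percentile(q[y],[2,50,98],axis=0).round())
for lo in range(-145,-90,8):
    k=y&(q[:,0]>=lo)&(q[:,0]<lo+8)
    if k.any(): print(lo,k.sum(),np.median(q[k,2]).round(1))
```

```text
side 1
36 6 z [47. 86.] y [-0. 15.]
40 29 z [-4. 94.] y [-9. 12.]
44 24 z [-0. 99.] y [-11.  11.]
48 18 z [ 7. 97.] y [-11.  12.]
52 29 z [ 5. 97.] y [-9. 11.]
56 29 z [ 31. 104.] y [-13.  12.]
60 34 z [ 38. 102.] y [-14.  11.]
64 23 z [44. 99.] y [-13.  14.]
68 11 z [43. 72.] y [ 8. 13.]
side -1
36 48 z [ 46. 136.] y [-10.  14.]
40 27 z [40. 96.] y [-12.  13.]
44 27 z [-4. 97.] y [-9. 12.]
48 30 z [-1. 96.] y [-6. 11.]
52 23 z [ 4. 96.] y [-8. 11.]
56 21 z [15. 99.] y [-12.  11.]
60 23 z [ 49. 101.] y [-11.  12.]
64 37 z [ 49. 100.] y [-13.  11.]
68 39 z [46. 89.] y [-14.  13.]
72 12 z [43. 64.] y [-11.  11.]
rails end
-130 8 z [220. 222. 225. 230. 240.] y [-44.   0.  46.]
-125 33 z [208. 215. 218. 230. 242.] y [-51.   2.  50.]
-120 35 z [208. 210. 217. 226. 237.] y [-48. -11.  48.]
-115 12 z [218. 220. 226. 236. 239.] y [-53.  -1.  48.]
-110 15 z [214. 216. 222. 233. 238.] y [-49.   7.  50.]
-105 15 z [211. 219. 226. 232. 237.] y [-48. -15.  49.]
-100 13 z [211. 218. 224. 229. 232.] y [-51.  10.  49.]
pad [[-136.  -21.   74.]
 [-118.    1.   82.]
 [ -99.   20.   90.]]
-137 19 86.8
-129 22 83.3
-121 22 82.2
-113 25 80.8
-105 17 78.6
```

Clearances work: the tip sits 6 mm below the TCP, the knuckle tops 102 mm above it, and the crossbar bottom is at about z 208. I'll descend in front of the rails, slide in at TCP z 98, then press.

```bash
python3 -m creep '[10,33,0,0,1, 10,34,0,0,1, 10,34,0,0,1, 8,33,0,0,1, 1,0,-30,0,1]'
python3 -m creep '[0,0,-38,0,1, 0,0,-38,0,1, 0,0,-38,0,1, 0,0,-38,0,1, 0,0,-38,0,1]'
python3 -m creep '[0,0,-25,0,1, 0,0,-17,0,1, 0,0,-8,0,1, 0,0,0,0,1, 0,0,0,0,1]'
```

```text
time: 9.58
ee_pos: [0.603, 0.068, 0.3454]
ee_rot: [-3.136, -0.009, -0.269]
ft_force: [0.2, 1.0, 0.9]
width: 1.0
gripper_force: 0.0
time: 10.0
ee_pos: [0.5994, 0.0632, 0.1471]
ee_rot: [3.141, 0.001, -0.274]
ft_force: [1.7, 0.5, -0.3]
width: 1.0
gripper_force: 0.0
time: 10.42
ee_pos: [0.6004, 0.0631, 0.0999]
ee_rot: [3.141, 0.0, -0.274]
ft_force: [0.7, -0.0, 1.3]
width: 0.995
gripper_force: 0.0
```

```bash
python3 -m creep '[-3,-10,-2,0,1, -3,-10,0,0,1, -3,-10,0,0,1, -2,-7,0,0,1, 0,-3,0,0,1]'; python3 -m creep '[0,0,-2,0,1, 0,0,-2,0,1, 0,0,-2,0,1, 0,0,-2,0,1, 0,0,-1,0,1]'
```

```text
time: 10.83
ee_pos: [0.5892, 0.0215, 0.0985]
ee_rot: [3.142, -0.001, -0.276]
ft_force: [-0.1, -0.4, -0.4]
width: 1.003
gripper_force: 0.0
time: 11.25
ee_pos: [0.5896, 0.0235, 0.0892]
ee_rot: [-3.141, 0.0, -0.274]
ft_force: [-2.1, 1.0, 5.4]
width: 0.998
gripper_force: 2.7
```

Contact on the pad at about 5 N; pressing on.

```bash
python3 -m creep '[0,0,-4,0,1, 0,0,-8,0,1, 0,0,-8,0,1, 0,0,-8,0,1, 0,0,-8,0,1]'; python3 -m creep '[0,0,-4,0,1, 0,0,-2,0,1, 0,0,-2,0,1, 0,0,-1,0,1, 0,0,0,0,1]'
python3 - <<'E'
from h import *
im,d=read_camera("scene");save("press.png",cv2.resize(im[100:240,130:300],(728,600),interpolation=cv2.INTER_CUBIC))
E
```

```text
time: 11.67
ee_pos: [0.591, 0.0241, 0.0539]
ee_rot: [-3.14, -0.003, -0.274]
ft_force: [0.9, 2.7, 3.7]
width: 0.998
gripper_force: 2.4
time: 12.08
ee_pos: [0.59, 0.0231, 0.0442]
ee_rot: [-3.141, -0.001, -0.274]
ft_force: [2.2, 2.2, 3.3]
width: 1.0
gripper_force: 1.9
```

View pics/press.png

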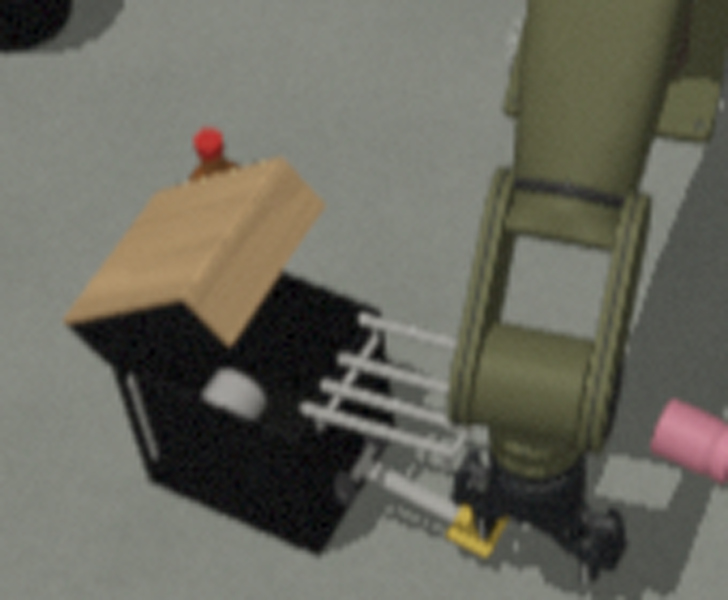

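The lid is raised and the jar (about 235,395) is already dropping into the bin. I press down to the stop and hold.

```bash
python3 -m creep '[0,0,-1,0,1, 0,0,-1,0,1, 0,0,-1,0,1, 0,0,0,0,1, 0,0,0,0,1]'; python3 -m creep '[0,0,-1,0,1, 0,0,-1,0,1, 0,0,0,0,1, 0,0,0,0,1, 0,0,0,0,1]'
```

```text
time: 12.55
ee_pos: [0.5894, 0.0229, 0.0408]
ee_rot: [3.141, -0.0, -0.274]
ft_force: [3.8, -1.0, 4.0]
width: 0.999
gripper_force: 1.8
time: 12.97
ee_pos: [0.5893, 0.0227, 0.0391]
ee_rot: [3.141, 0.0, -0.274]
ft_force: [0.3, -1.1, 6.7]
width: 1.0
gripper_force: 3.1
```

```bash
python3 -m creep '[0,0,-1,0,1, 0,0,-1,0,1, 0,0,-1,0,1, 0,0,0,0,1, 0,0,0,0,1]'; python3 -m creep '[0,0,0,0,1, 0,0,0,0,1, 0,0,0,0,1, 0,0,0,0,1, 0,0,0,0,1]'
python3 - <<'E'
from h import *
im,d=read_camera("scene");save("press2.png",cv2.resize(im[100:240,130:300],(728,600),interpolation=cv2.INTER_CUBIC))
E
```

```text
time: 13.38
ee_pos: [0.5896, 0.0227, 0.0387]
ee_rot: [3.14, 0.001, -0.275]
ft_force: [-7.4, -0.0, 21.2]
width: 1.001
gripper_force: 10.0
time: 13.8
ee_pos: [0.5896, 0.0227, 0.0387]
ee_rot: [3.14, 0.001, -0.275]
ft_force: [-7.5, -0.3, 21.1]
width: 0.999
gripper_force: 9.9
```

View pics/press2.png

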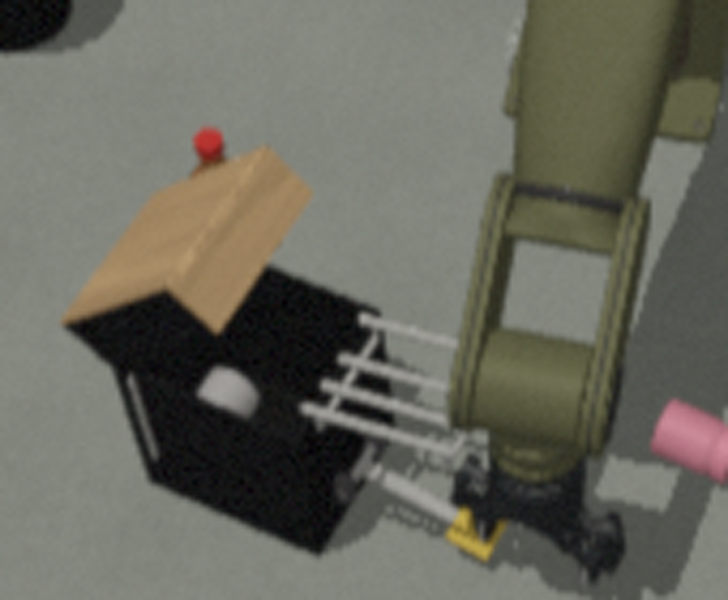

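The lever is on its stop at 21 N. I check by depth that the jar rests on the bin floor.

Run:
```python
from h import *
bx=np.array([-.27,-.963,0]);ax=np.array([.963,-.27,0]);O=np.array([.541,-.145,0])
im,d=read_camera("scene");P,(v,u)=world("scene",d,np.ones(d.shape,bool));C=im[v,u].astype(int)
k=(abs(u-184)<9)&(abs(v-191)<7)&(C.sum(1)>210);Q=P[k]-O;q=np.c_[Q@bx,Q@ax,P[k][:,2]]
print(k.sum(),np.percentile(q,[5,50,95],axis=0))
```

```text
111 [[ 0.07267336 -0.03395275  0.02929365]
 [ 0.13112542 -0.01999045  0.05188495]
 [ 0.15926564  0.06470849  0.18974267]]
```

The jar lies on the bin floor with its top at z of about 52 mm. Now I ease the lever up slowly.

```bash
python3 -m creep '[0,0,1.5,0,1, 0,0,1.5,0,1, 0,0,1.5,0,1, 0,0,1.5,0,1, 0,0,1.5,0,1]'
python3 -m creep '[0,0,1.5,0,1, 0,0,1.5,0,1, 0,0,1.5,0,1, 0,0,1.5,0,1, 0,0,1.5,0,1]'
python3 -m creep '[0,0,1.5,0,1, 0,0,1.5,0,1, 0,0,1.5,0,1, 0,0,1.5,0,1, 0,0,1.5,0,1]'
python3 -m creep '[0,0,1.5,0,1, 0,0,1.5,0,1, 0,0,1.5,0,1, 0,0,1.5,0,1, 0,0,1.5,0,1]'
python3 -m creep '[0,0,1.5,0,1, 0,0,1.5,0,1, 0,0,1.5,0,1, 0,0,1.5,0,1, 0,0,1.5,0,1]'
python3 -m creep '[0,0,1,0,1, 0,0,1,0,1, 0,0,1,0,1, 0,0,1,0,1, 0,0,1,0,1]'
python3 -m creep '[0,0,1,0,1, 0,0,1,0,1, 0,0,1,0,1, 0,0,1,0,1, 0,0,1,0,1]'
```

```text
time: 14.32
ee_pos: [0.5893, 0.0233, 0.0432]
ee_rot: [-3.141, 0.0, -0.274]
ft_force: [2.4, 0.7, 3.9]
width: 0.998
gripper_force: 1.8
time: 14.73
ee_pos: [0.5892, 0.0235, 0.0508]
ee_rot: [-3.141, 0.001, -0.274]
ft_force: [1.7, 3.4, 2.9]
width: 0.998
gripper_force: 2.1
time: 15.15
ee_pos: [0.5891, 0.0232, 0.0583]
ee_rot: [-3.142, 0.001, -0.274]
ft_force: [0.9, 3.9, 4.4]
width: 1.001
gripper_force: 2.3
time: 15.57
ee_pos: [0.5892, 0.0231, 0.0659]
ee_rot: [3.141, 0.001, -0.274]
ft_force: [-0.7, 3.4, 4.1]
width: 1.0
gripper_force: 2.4
time: 15.98
ee_pos: [0.5891, 0.0226, 0.0733]
ee_rot: [3.14, 0.001, -0.274]
ft_force: [-2.9, -0.4, 4.4]
width: 1.006
gripper_force: 2.4
time: 16.4
ee_pos: [0.5893, 0.0225, 0.0783]
ee_rot: [3.141, -0.0, -0.274]
ft_force: [-1.8, -1.8, 4.5]
width: 1.001
gripper_force: 2.4
time: 16.82
ee_pos: [0.5897, 0.0229, 0.0836]
ee_rot: [3.141, -0.001, -0.274]
ft_force: [-1.3, -2.9, 4.0]
width: 1.001
gripper_force: 2.4
```

```bash
python3 -m creep '[0,0,0.8,0,1, 0,0,0.8,0,1, 0,0,0.8,0,1, 0,0,0.8,0,1, 0,0,0.8,0,1]'
python3 -m creep '[0,0,0.8,0,1, 0,0,0.8,0,1, 0,0,0.8,0,1, 0,0,0.8,0,1, 0,0,0.8,0,1]'
python3 -m creep '[0,0,0.8,0,1, 0,0,0.8,0,1, 0,0,0.8,0,1, 0,0,0.8,0,1, 0,0,0.8,0,1]'
```

```text
time: 17.23
ee_pos: [0.5896, 0.023, 0.0875]
ee_rot: [-3.142, -0.001, -0.274]
ft_force: [0.0, -4.7, 4.6]
width: 0.999
gripper_force: 2.4
time: 17.65
ee_pos: [0.5894, 0.0233, 0.0913]
ee_rot: [-3.141, 0.0, -0.274]
ft_force: [0.1, -1.8, 1.6]
width: 0.999
gripper_force: 0.7
time: 18.07
ee_pos: [0.589, 0.0235, 0.0949]
ee_rot: [-3.141, 0.001, -0.274]
ft_force: [-0.6, 0.4, 0.0]
width: 1.002
gripper_force: 0.0
```

Contact is lost and the lever is up. I back out the way I came, then rise and check.

```bash
python3 -m creep '[1,3,2,0,1, 3,10,1,0,1, 4,14,0,0,1, 4,14,0,0,1, 4,14,0,0,1]'
python3 -m creep '[0,0,20,0,1, 0,0,35,0,1, 0,0,38,0,1, 0,0,38,0,1, 0,0,38,0,1]'
python3 -m creep '[0,10,30,0,1, 0,10,20,0,1, 0,5,5,0,1, 0,0,0,0,1, 0,0,0,0,1]'
python3 - <<'E'
from h import *
im,d=read_camera("scene");save("end.png",cv2.resize(im[90:310,110:400],(780,592),interpolation=cv2.INTER_CUBIC))
E
```

```text
time: 18.48
ee_pos: [0.6059, 0.08, 0.0984]
ee_rot: [-3.141, -0.0, -0.274]
ft_force: [-0.5, -0.4, -0.2]
width: 1.004
gripper_force: 0.0
time: 18.9
ee_pos: [0.6053, 0.0798, 0.2688]
ee_rot: [-3.142, 0.001, -0.273]
ft_force: [0.9, -0.4, 0.1]
width: 0.997
gripper_force: 0.0
time: 19.32
ee_pos: [0.605, 0.1039, 0.3207]
ee_rot: [3.141, 0.002, -0.273]
ft_force: [-0.1, 0.8, -1.1]
width: 1.001
gripper_force: 0.0
```

View pics/end.png

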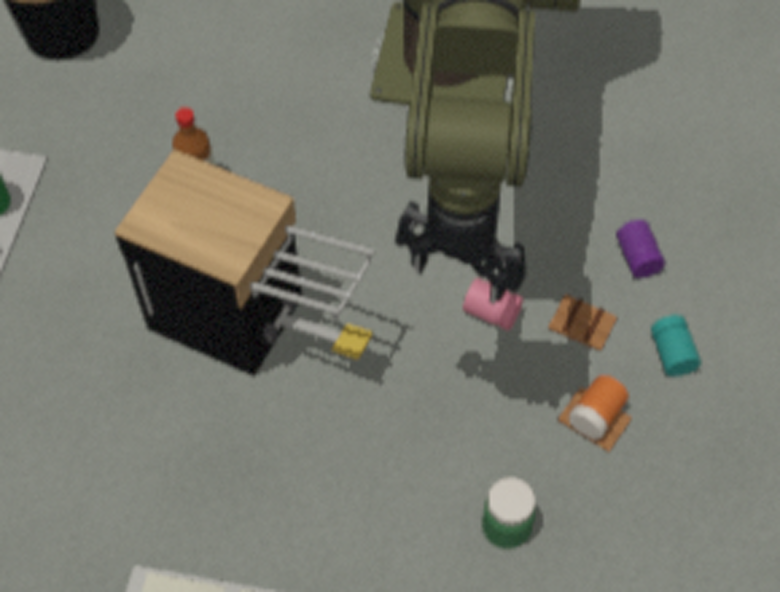

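The lid is closed at (205,215), the lever pad is up at (353,340), the jar is out of sight inside the bin, its rest (583,320) is empty and everything else is undisturbed.

```bash
python3 -c "from station import *;print(finish_job())"
```

```text
the job is handed in; nothing more can be done
None
```

The blue-capped jar is in the bin, the lever was pressed to its stop and eased back so the lid closed gently, nothing else was disturbed, and the job was handed in at about 19 s.

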